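# Offer up the mating hinge leaf to the jamb and hold it for pinning

### The arm

A 7-joint arm with a two-finger parallel gripper is mounted at the origin on the work surface. World frame = base frame: x ahead of the robot, y to its left, z up, the work surface at z = 0. Lengths are in m, angles in rad, forces in N, time in s.
With the tool pointing down it reaches from about 0.4 to 0.85 m from the base axis. Payload 10.4 kg.
Tool frame: the origin (TCP) lies between the finger pads; the fingertips stand tcp_to_tips ahead of it and the grasp point (between the pads) lies 8 mm behind it (tcp_to_tips is the distance from the TCP to the fingertips, in m); z points along the fingers, y is the line along which they close (so a half turn about z gives the same grasp; the last joint's range is limited). The gripper opens to 85 mm and grips with 20 to 120 N. Pads are 22 mm wide; open, the fingers measure 114 mm over their backs; the gripper's body (76 mm by 85 mm) begins 54 mm behind the grasp point. The pads swing forward as they close: fully open they stand 13 mm farther back than shut.
Start: joints at [-1.209, 0.332, -0.065, 1.46, 0.022, 1.35, -0.088], TCP at [0.235, 0.579, 0.242] pointing down, gripper open.
Joint ranges: [-2.6, 2.6], [-0.5, 2.12], [-1.47, 1.34], [0.16, 2.42], [-1.27, 4.41], [0.06, 2.06], [-2.6, 2.6]. Speed limits (rad/s): [2.22, 2.22, 2.79, 2.79, 3.14, 3.14, 3.14].

### API

Orientations are given as a unit quaternion [x, y, z, w].
In Python, from workcell import * gives the robot as it stands.
- The arm moves only by the tool apply_moves, never from a script. Its argument "rows" is a list of rows, each an object of numbers: "x", "y", "z": the shift along the tool's x, y, z in mm; "ax", "ay", "az": the turn, a rotation vector about the tool's x, y, z in degrees; "gripper": the closure, from 0 (fully open) to 1 (shut). A call has 1 to 5 rows; each row shifts and turns the commanded pose from where the row before left it, along the tool's axes as they then stand; what a row does not reach is not made up. A row lasts 1/12 s, in which the tool goes at most 41.7 mm and 7.16 degrees, less where a joint would pass 70% of its speed; a pose out of reach is approached as far as the arm can. A call with a gripper value outside its range is refused whole. The fingers move at their own pace and stop on an object; "newtons" is the grip in N (left out, the last holds). Time passes only in rows, so rows that do not move let the fingers close. It gives the time, the measured TCP pose, the force, the opening and the grip force at its end, in the units of the state.
- get_obs(): the state, without advancing time (a new reading comes with each control period).
- camera(name): name is "scene" or "top" or "wrist"; returns a dict with "color" (384x512x3 uint8, red, green, blue), "fov_y" (degrees; the focal length in pixels is half the picture's height over the tangent of half this angle, whatever the lens; pixels are square), "cx", "cy" (the principal point, pixels), "k1" (the pictures are not rectified: a ray, as slopes to the right and down, at radius r is drawn at 1 + k1 r^2 times it, then the intrinsics apply), "rvec" (rotation vector, rad) and "tvec" (3), from world to camera coordinates, as OpenCV has them. Camera axes: x right, y down, z forward; pixel columns grow to the right and rows downward; lengths in m; the calibration is good to about 2 mm. A picture is of the moment at which its call begins. There is no depth.
- hand_in(): hands the job in; it is judged then, once.
The state is a dict: "clock": time; "joint_pos": joint angles; "joint_velocities": joint speeds; "tau": joint torques, N m; "position": TCP position; "ee_rot": TCP orientation; "ft_force": force on the tool from outside, world axes, zero at the start; "torque": the same for the moment, N m; "grip_width": opening from 0.0 (shut) to 1.0 (fully open); "grasp_force": force on a finger pad.
Only numpy, scipy, OpenCV 4.12 (cv2) and the standard library are available. Lean on these libraries where they do the work, as an engineer would, in place of code of your own. Each camera call takes 0.05 s, during which the arm holds its last target. There are 200 camera calls.

### The job

On the bench lie two loose steel hinge leaves for a machine guard: pick up the one whose single knuckle fits between the two knuckles of the leaf on the jamb block, and offer it up level so that the holes of all three knuckles line up for the pin, without pressing it against the jamb. Keep it steady there for two seconds and finish while still holding it in that place, for a colleague to drive the pin. Leave the other leaf, the pin and the stack of bearings where they are.

Things in the scene. Friction and masses are not known exactly. Their poses are not given: they have to be found in the camera images.
- leaf_grip (a point): Grip point of the loose leaf to use, in its plain upright rib (10 mm thick in x, 60 long in y, top 66 mm above the leaf's underside): middle of the rib, 52 mm above the underside, 14 below the rib's top, close above the centre of mass. x: level, from rib to knuckle; y: along the knuckle hole; z: up. Finger tips that straddle the rib must stay over 28 mm above the underside (knuckle's top).
- leaf_bore (a point): Centre of that leaf's knuckle hole, half-way along it: 40 mm in +x from leaf_grip and 38 mm below it, 14 mm above the leaf's underside. Axes as leaf_grip; y runs along the hole.
- leaf: The loose steel leaf to use, lying flat on the bench, 0.4 to 0.72 kg: plate 71 x 96 x 6 mm (x, y, z) with an upright rib across it and one knuckle in the middle of its +x edge: a barrel along y, outside diameter 28, bore 16, 30 long. Origin on its underside, 10 mm in -x from below leaf_grip; axes as leaf_grip.
- jamb_bore (a point): Where the loose knuckle's hole centre belongs: on the hole axis of the jamb's two fixed knuckles, midway between them, 70 to 100 mm above the bench (varies). x: level, into the block; y: along the holes; z: up. The loose leaf comes from above or from -x, its x the same way as this x. The fixed leaf's plate and the block begin 19 mm in +x from the hole axis.
- jamb: Grey jamb block, immovable, 72 x 120 mm (x, y), with the fixed leaf's plate flat on its top (plate's top 8 mm below the hole axis): two knuckles, outside diameter 28, bore 16, each 30 long in y, 36 mm gap between (loose knuckle: 3 mm spare each side). Knuckles overhang the face towards the robot. Origin 55 mm in +x from jamb_bore and 100 mm below it (may be under the bench top); axes as jamb_bore.
- spare_grip (a point): The wrong loose leaf, left alone: same plate and rib (this point in the rib as leaf_grip), but two knuckles, 30 long, with a gap of 36 mm between them. Either leaf may lie on either side.
- pin: Hinge pin standing upright on its head, 14 mm diameter, 108 mm high, head 28 mm across; origin at its foot. Left alone.
- rings: Stack of five bearings, 52 mm diameter, 80 mm high; origin at its foot. Left alone.
Not all that is in view belongs to the job. What is shaped like the leaf but green or orange is not meant.

How it is judged:
On the way, in this order (a step that is already met when the one before it is completed fails the run):
1. the single-knuckle leaf is lifted off the bench in the fingers (height (world z) of leaf_bore above 0.045 m and contact force between the fingers and leaf above 5 N), for 0.2 s.
2. its knuckle is held between the jamb's knuckles with the holes in line, for 1.5 s (x of leaf_bore in the frame of jamb_bore between -0.0035 and 0.0035 m and z of leaf_bore in the frame of jamb_bore between -0.0035 and 0.0035 m and y of leaf_bore in the frame of jamb_bore between -0.005 and 0.005 m and angle between the y axis of leaf_bore and the y axis of jamb_bore, either way round below 0.07 rad and angle between leaf_bore's own z axis and vertical below 0.12 rad and contact force between the fingers and leaf above 5 N and contact force between leaf and jamb below 6 N), for 1.5 s.
At the end, for the whole second after the job is handed in: Leaf held still in the fingers (over 5 N): hole centre within 3.5 mm of the jamb's hole axis across and in height, 5 mm along it, axes within 0.07 rad, level within 0.12 rad, under 6 N between leaf and jamb; other leaf, pin and bearings within 15 mm of their places (all of step 2 and linear speed of leaf below 0.02 m/s and not (distance of spare_grip from where it was at the start of the episode above 0.015 m) and not (distance of pin from where it was at the start of the episode above 0.015 m) and not (distance of rings from where it was at the start of the episode above 0.015 m)); the arm keeps its last pose, push and grip.
It fails at once if the other leaf is disturbed (distance of spare_grip from where it was at the start of the episode above 0.02 m).
It fails at once if the pin is disturbed (distance of pin from where it was at the start of the episode above 0.02 m).
It fails at once if the bearings are disturbed (distance of rings from where it was at the start of the episode above 0.02 m).
It also fails if it takes over 43 s, if anything falls off the work surface, if the arm or the gripper's body presses on something with over 40 N, if the wrist force passes 120 N, or if a joint passes its speed limit or range.

## Working session

There is one attempt and no reset: what is moved stays moved. The work goes in short steps, Python scripts to look and compute and a tool call to move; the robot and the scene stay as the last step left them, time stands still between calls to the robot, and variables do not carry over. Pictures are saved under pics/ and viewed, at most 10 in all, crops included, and the job is handed in when it is done.

Besides the shell and the picture viewer there is one more tool, called after "Call:" by a JSON object that holds its "fn" and its "kwargs", one argument or row to a line. apply_moves: Moves the arm, as the interface text tells. Its arguments: {"type":"object","properties":{"rows":{"type":"array","items":{"type":"object","properties":{"x":{"type":"number"},"y":{"type":"number"},"z":{"type":"number"},"ax":{"type":"number"},"ay":{"type":"number"},"az":{"type":"number"},"gripper":{"type":"number"}}}},"newtons":{"type":"number"}},"required":["rows"]}

```bash
mkdir -p pics; ls; cat > h.py <<'E'
from workcell import *
import numpy as np, cv2
from scipy.spatial.transform import Rotation as R
def snap(n,f,s=1):
    c=camera(n); im=cv2.cvtColor(c["color"],cv2.COLOR_RGB2BGR)
    cv2.imwrite("pics/"+f+"_raw.png",im)
    np.save("pics/"+f+".npy",{k:v for k,v in c.items() if k!="color"},allow_pickle=True)
    return c,im
def load(f): return np.load("pics/"+f+".npy",allow_pickle=True).item()
def cam(c):
    f=192/np.tan(np.radians(c["fov_y"])/2)
    return f,cv2.Rodrigues(np.array(c["rvec"],float))[0],np.array(c["tvec"],float).ravel()
def ray(c,u,v):
    f,Rm,t=cam(c); d=np.array([(u-c["cx"])/f,(v-c["cy"])/f]); s=d.copy()
    for _ in range(30): s=d/(1+c["k1"]*(s@s))
    return -Rm.T@t, Rm.T@np.array([s[0],s[1],1])
def onz(c,u,v,z):
    o,d=ray(c,u,v); return o+d*(z-o[2])/d[2]
def proj(c,P):
    f,Rm,t=cam(c); q=np.atleast_2d(P)@Rm.T+t; s=q[:,:2]/q[:,2:]
    s=s*(1+c["k1"]*(s**2).sum(1,keepdims=True)); return s*f+[c["cx"],c["cy"]]
E
python3 - <<'E'
from h import *
o=get_obs(); print({k:np.round(v,3).tolist() for k,v in o.items()})
c,a=snap("top","t0"); print({k:v for k,v in c.items() if k!="color"})
c,b=snap("scene","s0"); print({k:v for k,v in c.items() if k!="color"})
cv2.imwrite("pics/t0.png",cv2.resize(a,(800,600),interpolation=cv2.INTER_CUBIC))
cv2.imwrite("pics/s0.png",cv2.resize(b,(800,600),interpolation=cv2.INTER_CUBIC))
import workcell; print([x for x in dir(workcell) if x[0]!='_'])
E
```

```text
pics
{'clock': 0.0, 'joint_pos': [-1.209, 0.333, -0.065, 1.461, 0.022, 1.35, -0.089], 'joint_velocities': [-0.0, 0.0, 0.0, 0.0, 0.002, -0.002, 0.0], 'tau': [-0.0, -62.542, 0.049, -39.161, 0.016, 0.01, -0.0], 'position': [0.234, 0.579, 0.242], 'ee_rot': [0.191, 0.982, -0.001, -0.0], 'ft_force': [-1.053, -0.345, -0.233], 'torque': [0.02, -0.029, 0.011], 'grasp_force': 0.0, 'grip_width': 1.004}
{'fov_y': 49.06524210475591, 'cx': 260.3429657112095, 'cy': 194.2024264356542, 'k1': -0.14259843163391236, 'rvec': array([ 2.18473788, -2.13206285,  0.12168888]), 'tvec': array([-0.01828468,  0.56265477,  1.07795248])}
{'fov_y': 45.84598099150422, 'cx': 254.93200986762318, 'cy': 193.60976625284857, 'k1': -0.020322846933950877, 'rvec': array([ 1.07145444,  2.35818116, -1.02913831]), 'tvec': array([ 0.3474166 , -0.23556235,  1.58586732])}
['MotionError', 'camera', 'get_obs', 'hand_in', 'tcp_to_tips']
```

View pics/t0.png

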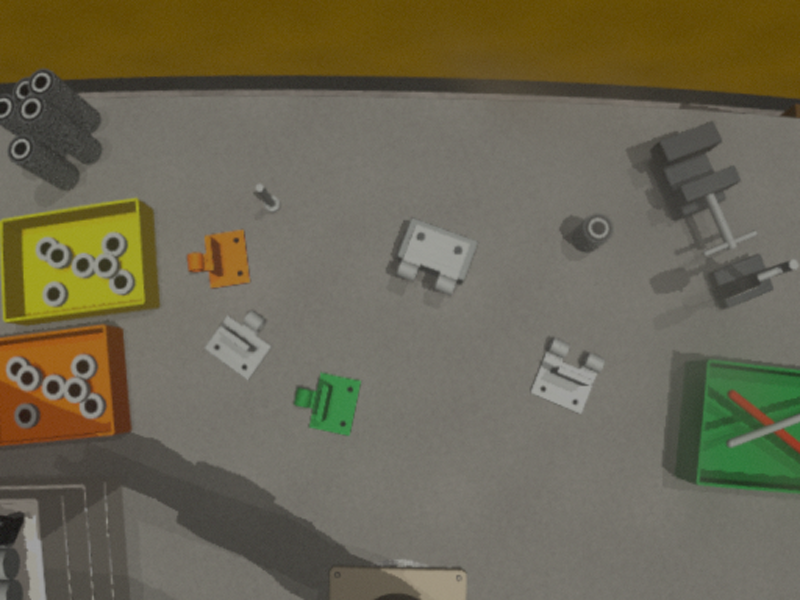

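View pics/s0.png

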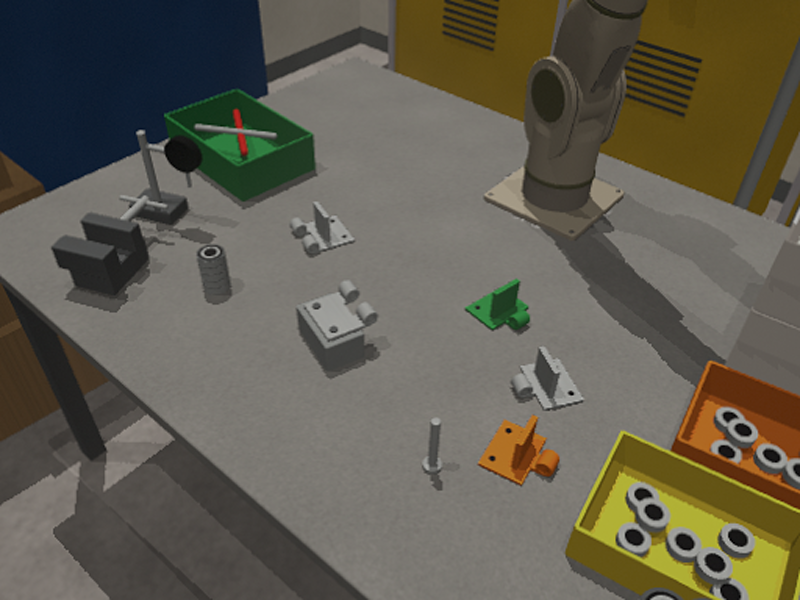

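The single-knuckle grey leaf is at about (238,345) in the top view (800x600), the two-knuckle spare at (567,378), the jamb at (437,255), its knuckles towards the robot at (408,270) and (446,285), the pin at (266,197) and the rings at (595,230). I'll zoom in on the leaf and the jamb.

```bash
python3 - <<'E'
import cv2,numpy as np
t=cv2.imread("pics/t0_raw.png"); s=cv2.imread("pics/s0_raw.png")
def p(im,x,y,w=64,k=6.25):
    return cv2.resize(im[y:y+48,x:x+64],(400,300),interpolation=cv2.INTER_CUBIC)
m=np.vstack([np.hstack([p(t,120,195),p(t,248,138)]),np.hstack([p(s,320,215),p(s,186,178)])])
cv2.imwrite("pics/z1.png",cv2.convertScaleAbs(m,alpha=1.2))
E
```

```text
(no output)
```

View pics/z1.png

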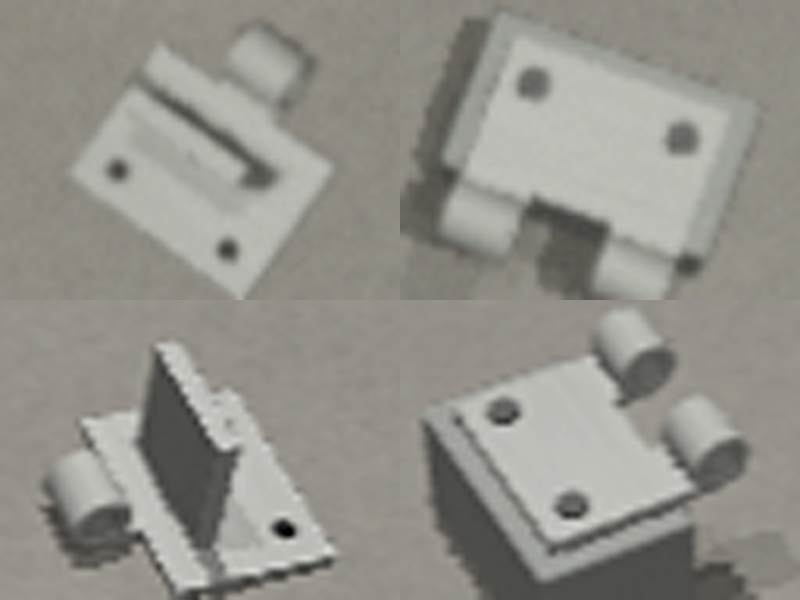

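Top panels: the leaf plate corners are (160,42), (333,165), (242,298), (70,172). The jamb's plate holes are (533,84) and (682,138), and its back corners (513,37) and (727,105). Scene panels: the knuckle end faces are centred near (722,462), (650,370) on the jamb and (106,516) on the leaf. Next I fit the poses.

```bash
cat > fit0.py <<'E'
from h import *
from scipy.optimize import least_squares
T,S=load("t0"),load("s0")
def raw(p,off,pan): p=np.array(p,float)-np.array(pan); return (p+.5)/6.25-.5+off
def W(q,P): # q=x,y,z,yaw
    return R.from_euler('z',q[3]).apply(np.atleast_2d(P))+q[:3]
A,B,C,D=([120,195],[0,0]),([248,138],[400,0]),([320,215],[0,300]),([186,178],[400,300])
# leaf about origin: plate corners +-35.5,+-48 z=6 ; knuckle end
L=[(T,A,(160,42),(35.5,48,6)),(T,A,(333,165),(35.5,-48,6)),(T,A,(242,298),(-35.5,-48,6)),(T,A,(70,172),(-35.5,48,6)),
 (S,C,(80,418),(35.5,-48,6)),(S,C,(335,549),(-35.5,48,6)),(S,C,(155,345),(15,-30,66)),(S,C,(238,452),(5,30,66))]
def resL(q):
    w=np.array([q[0],q[1],0,q[2]]);return np.concatenate([(proj(c,W(w,np.array(P)/1000))[0]-raw(p,*a)) for c,a,p,P in L])
f=least_squares(resL,[.45,.25,-.5],loss='soft_l1'); print("leaf",f.x.round(4),np.round(resL(f.x),1))
q=f.x; print("grip",W([q[0],q[1],0,q[2]],[.01,0,.052]).round(4),"yawdeg",np.degrees(q[2]))
def J(q):
    hx,hy,px=q[4:]
    M=[(T,B,(533,84),(hx,hy,-.008)),(T,B,(682,138),(hx,-hy,-.008)),(S,D,(572,505),(hx,hy,-.008)),(S,D,(503,410),(hx,-hy,-.008)),
     (T,B,(513,37),(px,.048,-.008)),(T,B,(727,105),(px,-.048,-.008)),(S,D,(552,546),(px,.048,-.008)),(S,D,(455,412),(px,-.048,-.008)),
     (S,D,(723,462),(0,.048,0)),(S,D,(651,369),(0,-.018,0))]
    return np.concatenate([proj(c,W(q[:4],P))[0]-raw(p,*a) for c,a,p,P in M])
f=least_squares(J,[.6,0,.085,-.3,.05,.03,.08],loss='soft_l1',x_scale=.01); print("jamb",f.x.round(4),np.degrees(f.x[3]),np.round(J(f.x),1))
for n,u,z in(("pin",(259/1.5625,188/1.5625),.108),("rings",(598/1.5625,228/1.5625),.08),("spare",(567/1.5625,375/1.5625),.03),("green",(335/1.5625,402/1.5625),.03),("orange",(226/1.5625,258/1.5625),.03)): print(n,onz(T,*u,z).round(3))
print("tips",tcp_to_tips, R.from_quat(get_obs()["ee_rot"]).as_matrix().round(3).tolist())
E
python3 fit0.py
```

```text
leaf [ 0.4841  0.2878 -0.5784] [ 0.5 -0.4  0.8 -0.   0.3  0.3 -0.1  0.1 -0.5  0.9 -0.3  1.5  0.9 -0.
  1.7 -0.9]
grip [[0.4925 0.2823 0.052 ]] yawdeg -33.13815683785996
jamb [ 0.602  -0.0351  0.0722 -0.3173  0.0634  0.0329  0.0809] -18.17902282478278 [-0.2  0.2 -0.1 -0.1  0.2  0.3 -0.1  0.5 -0.2 -0.4  0.3  0.8  0.  -0.2
 -0.8 -0.9  0.3 -0.1 -0.3  0.2]
pin [0.738 0.24  0.108]
rings [ 0.691 -0.32   0.08 ]
spare [ 0.448 -0.278  0.03 ]
green [0.394 0.112 0.03 ]
orange [0.635 0.31  0.03 ]
tips 0.011 [[-0.927, 0.375, -0.0], [0.375, 0.927, -0.001], [-0.0, -0.001, -1.0]]
```

```bash
cat >> h.py <<'E'
def plan(p,yaw,n=None,end=True):
    """rows from measured pose to TCP p (m), tool down, tool y at world angle yaw (deg)"""
    o=get_obs(); P=np.array(o["position"]); R0=R.from_quat(o["ee_rot"])
    y=np.radians(yaw); Y=np.array([np.cos(y),np.sin(y),0]); Z=np.array([0,0,-1.]); 
    R1=R.from_matrix(np.c_[np.cross(Y,Z),Y,Z]); rv=(R0.inv()*R1).as_rotvec(); d=np.array(p)-P
    n=n or int(np.ceil(max(np.linalg.norm(d)*1e3/38,np.degrees(np.linalg.norm(rv))/6.9)))
    print("n",n,"world mm",(d*1e3).round(1),"turn",np.degrees(rv).round(2),"t",round(o["clock"],2))
    for i in range(n):
        Ri=R0*R.from_rotvec(rv*i/n); t=Ri.inv().apply(d*1e3/n); print(i,t.round(1),(np.degrees(rv)/n).round(2))
E
python3 -c "
from h import *
plan([.4925,.2823,.16],-33.1)"
```

```text
n 15 world mm [ 258.  -296.7  -81.6] turn [-5.0000e-02  6.0000e-02  1.0105e+02] t 0.1
0 [-23.4 -11.9   5.5] [-0.    0.    6.74]
1 [-24.6  -9.    5.5] [-0.    0.    6.74]
2 [-25.5  -6.1   5.5] [-0.    0.    6.74]
3 [-26.   -3.1   5.4] [-0.    0.    6.74]
4 [-26.2   0.    5.4] [-0.    0.    6.74]
5 [-26.    3.1   5.4] [-0.    0.    6.74]
6 [-25.5   6.1   5.4] [-0.    0.    6.74]
7 [-24.6   9.1   5.4] [-0.    0.    6.74]
8 [-23.4  11.9   5.4] [-0.    0.    6.74]
9 [-21.8  14.5   5.4] [-0.    0.    6.74]
10 [-20.   17.    5.4] [-0.    0.    6.74]
11 [-17.8  19.2   5.4] [-0.    0.    6.74]
12 [-15.4  21.2   5.4] [-0.    0.    6.74]
13 [-12.9  22.8   5.4] [-0.    0.    6.74]
14 [-10.1  24.2   5.4] [-0.    0.    6.74]
```

Call:
{"fn": "apply_moves", "kwargs": {
  "rows": [
    {"x":-23.4,"y":-11.9,"z":5.4,"az":6.74},
    {"x":-24.6,"y":-9,"z":5.4,"az":6.74},
    {"x":-25.5,"y":-6.1,"z":5.4,"az":6.74},
    {"x":-26,"y":-3.1,"z":5.4,"az":6.74},
    {"x":-26.2,"y":0,"z":5.4,"az":6.74}
  ]
}}

```text
invalid input at $.rows[0]: expected keys x, y, z, ax, ay, az, gripper
```

Call:
{"fn": "apply_moves", "kwargs": {
  "rows": [
    {"x":-26,"y":3.1,"z":5.4,"az":6.74},
    {"x":-25.5,"y":6.1,"z":5.4,"az":6.74},
    {"x":-24.6,"y":9.1,"z":5.4,"az":6.74},
    {"x":-23.4,"y":11.9,"z":5.4,"az":6.74},
    {"x":-21.8,"y":14.5,"z":5.4,"az":6.74}
  ]
}}

```text
invalid input at $.rows[0]: expected keys x, y, z, ax, ay, az, gripper
```

Call:
{"fn": "apply_moves", "kwargs": {
  "rows": [
    {"x":-20,"y":17,"z":5.4,"az":6.74},
    {"x":-17.8,"y":19.2,"z":5.4,"az":6.74},
    {"x":-15.4,"y":21.2,"z":5.4,"az":6.74},
    {"x":-12.9,"y":22.8,"z":5.4,"az":6.74},
    {"x":-10.1,"y":24.2,"z":5.4,"az":6.74}
  ]
}}

```text
invalid input at $.rows[0]: expected keys x, y, z, ax, ay, az, gripper
```

Call:
{"fn": "apply_moves", "kwargs": {
  "rows": [
    {"x":0},
    {"x":0},
    {"x":0}
  ]
}}

```text
invalid input at $.rows[0]: expected keys x, y, z, ax, ay, az, gripper
```

```bash
python3 - <<'E'
from h import *
c,a=snap("wrist","w1"); print(c["fov_y"],c["k1"],(-cam(c)[1].T@cam(c)[2]).round(3))
print(get_obs()["position"],get_obs()["joint_pos"])
cv2.imwrite("pics/w1.png",cv2.resize(a,(800,600),interpolation=cv2.INTER_CUBIC))
plan([.4925,.2823,.16],-33.1)
E
```

```text
64.61966500783754 -0.08223510530078715 [0.168 0.606 0.373]
[0.23450072 0.5790597  0.24171993] [-1.20859072  0.33270008 -0.0647223   1.46073884  0.02160008  1.34987122
 -0.08851951]
n 15 world mm [ 258.  -296.8  -81.7] turn [-4.0000e-02  5.0000e-02  1.0105e+02] t 0.15
0 [-23.4 -11.9   5.5] [-0.    0.    6.74]
1 [-24.6  -9.1   5.5] [-0.    0.    6.74]
2 [-25.5  -6.1   5.5] [-0.    0.    6.74]
3 [-26.   -3.1   5.5] [-0.    0.    6.74]
4 [-26.2   0.    5.5] [-0.    0.    6.74]
5 [-26.    3.1   5.5] [-0.    0.    6.74]
6 [-25.5   6.1   5.5] [-0.    0.    6.74]
7 [-24.6   9.1   5.4] [-0.    0.    6.74]
8 [-23.4  11.9   5.4] [-0.    0.    6.74]
9 [-21.8  14.5   5.4] [-0.    0.    6.74]
10 [-20.   17.    5.4] [-0.    0.    6.74]
11 [-17.8  19.2   5.4] [-0.    0.    6.74]
12 [-15.4  21.2   5.4] [-0.    0.    6.74]
13 [-12.9  22.8   5.4] [-0.    0.    6.74]
14 [-10.1  24.2   5.4] [-0.    0.    6.74]
```

View pics/w1.png

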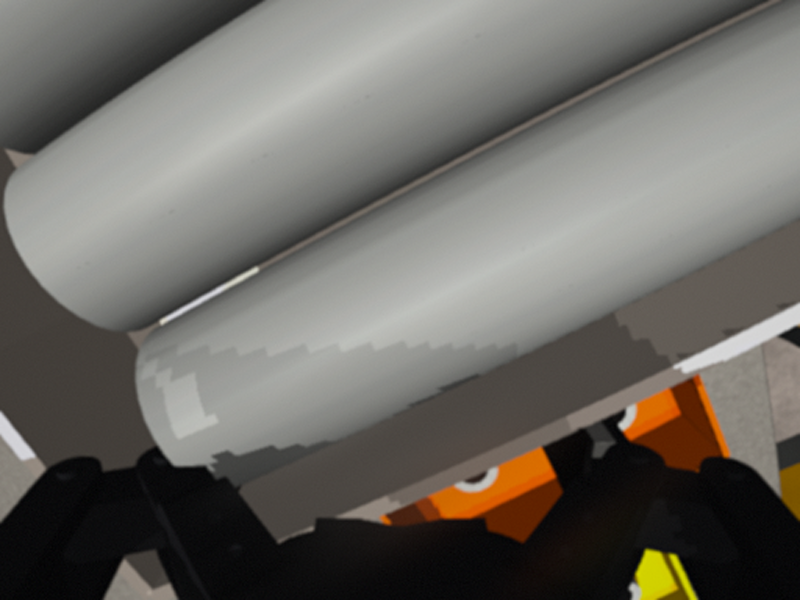

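The refused moves changed nothing, since every key is required. The wrist picture shows grey pipes under the gripper at the start and the orange tray at (550,470). I'll travel level at first and descend later.

Call:
{"fn": "apply_moves", "kwargs": {
  "rows": [
    {"x":-23.4,"y":-11.9,"z":0,"ax":0,"ay":0,"az":6.74,"gripper":0},
    {"x":-24.6,"y":-9,"z":0,"ax":0,"ay":0,"az":6.74,"gripper":0},
    {"x":-25.5,"y":-6.1,"z":0,"ax":0,"ay":0,"az":6.74,"gripper":0},
    {"x":-26,"y":-3.1,"z":0,"ax":0,"ay":0,"az":6.74,"gripper":0},
    {"x":-26.2,"y":0,"z":0,"ax":0,"ay":0,"az":6.74,"gripper":0}
  ]
}}

```text
clock: 0.57
position: [0.3212, 0.4793, 0.2421]
ee_rot: [0.47, 0.883, -0.0, -0.0]
ft_force: [0.8, -0.5, -1.3]
grip_width: 1.001
grasp_force: 0.0
```

Call:
{"fn": "apply_moves", "kwargs": {
  "rows": [
    {"x":-26,"y":3.1,"z":5,"ax":0,"ay":0,"az":6.74,"gripper":0},
    {"x":-25.5,"y":6.1,"z":5,"ax":0,"ay":0,"az":6.74,"gripper":0},
    {"x":-24.6,"y":9.1,"z":8,"ax":0,"ay":0,"az":6.74,"gripper":0},
    {"x":-23.4,"y":11.9,"z":8,"ax":0,"ay":0,"az":6.74,"gripper":0},
    {"x":-21.8,"y":14.5,"z":8,"ax":0,"ay":0,"az":6.74,"gripper":0}
  ]
}}

```text
clock: 0.98
position: [0.4072, 0.3804, 0.2079]
ee_rot: [0.706, 0.708, 0.0, -0.0]
ft_force: [-0.3, 0.8, 0.3]
grip_width: 0.998
grasp_force: 0.0
```

Call:
{"fn": "apply_moves", "kwargs": {
  "rows": [
    {"x":-20,"y":17,"z":8,"ax":0,"ay":0,"az":6.74,"gripper":0},
    {"x":-17.8,"y":19.2,"z":8,"ax":0,"ay":0,"az":6.74,"gripper":0},
    {"x":-15.4,"y":21.2,"z":8,"ax":0,"ay":0,"az":6.74,"gripper":0},
    {"x":-12.9,"y":22.8,"z":8,"ax":0,"ay":0,"az":6.74,"gripper":0},
    {"x":-10.1,"y":24.2,"z":8,"ax":0,"ay":0,"az":6.74,"gripper":0}
  ]
}}

```text
clock: 1.4
position: [0.493, 0.2814, 0.1679]
ee_rot: [0.881, 0.474, -0.0, -0.0]
ft_force: [0.8, 0.8, 0.8]
grip_width: 0.996
grasp_force: 0.0
```

Call:
{"fn": "apply_moves", "kwargs": {
  "rows": [
    {"x":0,"y":0,"z":0,"ax":0,"ay":0,"az":0,"gripper":0},
    {"x":0,"y":0,"z":0,"ax":0,"ay":0,"az":0,"gripper":0},
    {"x":0,"y":0,"z":0,"ax":0,"ay":0,"az":0,"gripper":0}
  ]
}}

```text
clock: 1.65
position: [0.4921, 0.2831, 0.1682]
ee_rot: [0.879, 0.477, -0.0, -0.0]
ft_force: [-0.6, -0.2, 0.3]
grip_width: 1.001
grasp_force: 0.0
```

```bash
python3 - <<'E'
from h import *
c,a=snap("wrist","w2"); print(c["fov_y"],c["k1"],(-cam(c)[1].T@cam(c)[2]).round(3))
print(get_obs()["position"],get_obs()["joint_pos"])
cv2.imwrite("pics/w2.png",cv2.resize(a,(800,600),interpolation=cv2.INTER_CUBIC))
plan([.4925,.2823,.16],-33.1)
E
```

```text
64.61966500783754 -0.08223510530078715 [0.533 0.344 0.299]
[0.49184973 0.28360086 0.16838854] [-0.8980061   0.26270773  0.34554614  1.7293997  -0.09652     1.16601929
 -1.10126037]
n 1 world mm [ 0.7 -1.3 -8.4] turn [-0.03 -0.02  0.1 ] t 1.7
0 [-0.7  1.3  8.4] [-0.03 -0.02  0.1 ]
```

View pics/w2.png

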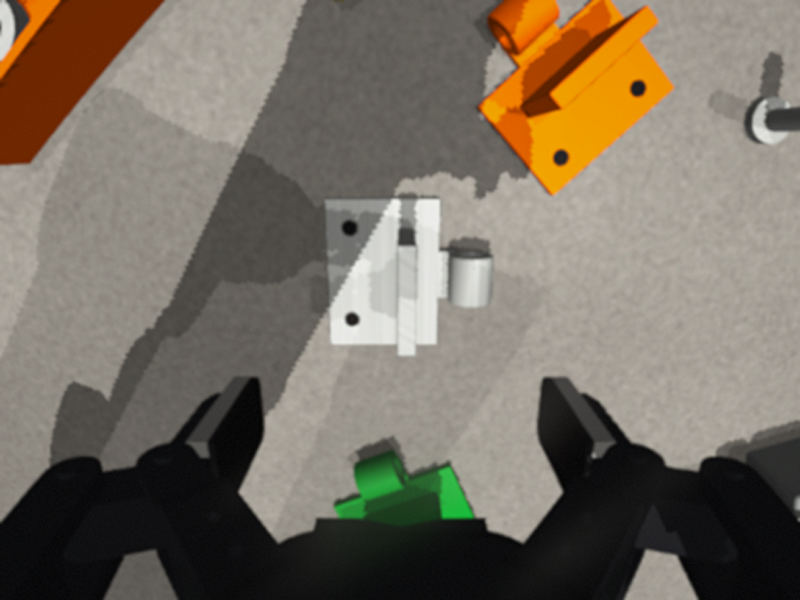

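The wrist view shows the leaf squarely ahead: plate corners at (326,200), (440,199), (438,344), (330,344), rib top from (398-416,247) to (398-415,355), and knuckle at (470,278) on the right.

```bash
cat > fit1.py <<'E'
from h import *
from scipy.optimize import least_squares
C=load("w2")
L=[((326,200),(-35.5,48,6)),((440,199),(35.5,48,6)),((438,344.5),(35.5,-48,6)),((330,344.5),(-35.5,-48,6)),((398,246.5),(5,30,66)),((416.5,246.5),(15,30,66)),((398,356),(5,-30,66)),((415.5,355.5),(15,-30,66)),((492,306),(64,-15,14)),((450,304),(36,-15,14))]
def res(q):
    P=R.from_euler('z',q[2]).apply(np.array([l[1] for l in L])/1000)+[q[0],q[1],0]
    return (proj(C,P)-((np.array([l[0] for l in L])+.5)/1.5625-.5)).ravel()
f=least_squares(res,[.484,.288,-.578],loss='soft_l1'); q=f.x
print(q.round(4),np.degrees(q[2]),res(q).round(1).tolist())
g=R.from_euler('z',q[2]).apply([.01,0,.052])+[q[0],q[1],0];print("grip",g.round(4))
plan([g[0],g[1],.044],np.degrees(q[2]),8)
E
python3 fit1.py
```

```text
[ 0.4868  0.2865 -0.5801] -33.23976018278779 [3.2, -0.6, 4.7, 0.2, 3.1, 0.7, 4.1, 0.4, -1.0, -0.2, -0.0, -0.1, -1.1, 0.8, -0.3, 1.2, -0.9, -2.6, -2.4, -1.4]
grip [0.4952 0.281  0.052 ]
n 8 world mm [   3.3   -2.6 -124.4] turn [-0.03 -0.02  0.24] t 1.7
0 [-0.   0.5 15.5] [-0.   -0.    0.03]
1 [-0.   0.5 15.5] [-0.   -0.    0.03]
2 [-0.   0.5 15.5] [-0.   -0.    0.03]
3 [-0.   0.5 15.5] [-0.   -0.    0.03]
4 [-0.   0.5 15.5] [-0.   -0.    0.03]
5 [-0.   0.5 15.5] [-0.   -0.    0.03]
6 [-0.   0.5 15.5] [-0.   -0.    0.03]
7 [-0.   0.5 15.5] [-0.   -0.    0.03]
```

The plate offset shows that its edge lies 19 mm from the hole axis, as on the jamb (x from -40 to +31). I'll refit with that.

```bash
sed -i 's/(-35.5,/(-40,/g; s/(35.5,/(31,/g' fit1.py fit0.py; python3 fit1.py | head -4; python3 fit0.py | head -3
```

```text
[ 0.4875  0.2861 -0.581 ] -33.28716414765257 [-0.7, -0.7, 0.8, 0.2, -0.5, 0.7, 0.4, 0.4, -0.1, -0.2, 1.0, -0.1, -0.2, 0.9, 0.5, 1.2, -0.2, -2.5, -1.6, -1.3]
grip [0.4958 0.2806 0.052 ]
n 8 world mm [   4.    -3.  -124.4] turn [-0.03 -0.02  0.29] t 1.7
0 [-0.   0.6 15.5] [-0.   -0.    0.04]
leaf [ 0.4872  0.2859 -0.5797] [ 0.3 -0.2  0.6  0.2  0.   0.5 -0.4  0.3 -0.2  0.8  0.   1.5 -0.4  0.3
  0.3 -0.6]
grip [[0.4956 0.2804 0.052 ]] yawdeg -33.2137483259663
```

Call:
{"fn": "apply_moves", "kwargs": {
  "rows": [
    {"x":0,"y":2.5,"z":25,"ax":0,"ay":0,"az":0.3,"gripper":0},
    {"x":0,"y":2.5,"z":25,"ax":0,"ay":0,"az":0,"gripper":0},
    {"x":0,"y":0,"z":25,"ax":0,"ay":0,"az":0,"gripper":0},
    {"x":0,"y":0,"z":20,"ax":0,"ay":0,"az":0,"gripper":0},
    {"x":0,"y":0,"z":15,"ax":0,"ay":0,"az":0,"gripper":0}
  ]
}}

```text
clock: 2.12
position: [0.4953, 0.2808, 0.0566]
ee_rot: [0.88, 0.475, -0.001, -0.0]
ft_force: [0.5, -0.7, -0.3]
grip_width: 1.001
grasp_force: 0.0
```

Call:
{"fn": "apply_moves", "kwargs": {
  "rows": [
    {"x":0,"y":0,"z":10,"ax":0,"ay":0,"az":0,"gripper":0},
    {"x":0,"y":0,"z":4,"ax":0,"ay":0,"az":0,"gripper":0},
    {"x":0,"y":0,"z":0,"ax":0,"ay":0,"az":0,"gripper":0},
    {"x":0,"y":0,"z":0,"ax":0,"ay":0,"az":0,"gripper":0}
  ]
}}

```text
clock: 2.45
position: [0.4969, 0.2804, 0.0451]
ee_rot: [0.88, 0.474, 0.001, -0.0]
ft_force: [0.2, 0.0, -0.0]
grip_width: 1.003
grasp_force: 0.0
```

```bash
python3 -c "
from h import *
plan([.4957,.2806,.044],-33.25,1)"
```

```text
n 1 world mm [-1.2  0.2 -1.1] turn [ 0.01 -0.06 -0.16] t 2.45
0 [-0.5 -1.1  1.1] [ 0.01 -0.06 -0.16]
```

Call:
{"fn": "apply_moves", "kwargs": {
  "rows": [
    {"x":0,"y":-0.6,"z":1,"ax":0,"ay":0,"az":0,"gripper":0.5},
    {"x":0,"y":0,"z":0,"ax":0,"ay":0,"az":0,"gripper":0.8},
    {"x":0,"y":0,"z":0,"ax":0,"ay":0,"az":0,"gripper":1},
    {"x":0,"y":0,"z":0,"ax":0,"ay":0,"az":0,"gripper":1},
    {"x":0,"y":0,"z":0,"ax":0,"ay":0,"az":0,"gripper":1}
  ],
  "newtons": 80
}}

```text
clock: 2.87
position: [0.4963, 0.2802, 0.0436]
ee_rot: [0.881, 0.474, 0.0, -0.0]
ft_force: [0.1, -0.1, 0.2]
grip_width: 0.299
grasp_force: 0.0
```

Call:
{"fn": "apply_moves", "kwargs": {
  "rows": [
    {"x":0,"y":0,"z":0,"ax":0,"ay":0,"az":0,"gripper":1},
    {"x":0,"y":0,"z":0,"ax":0,"ay":0,"az":0,"gripper":1},
    {"x":0,"y":0,"z":0,"ax":0,"ay":0,"az":0,"gripper":1},
    {"x":0,"y":0,"z":0,"ax":0,"ay":0,"az":0,"gripper":1},
    {"x":0,"y":0,"z":0,"ax":0,"ay":0,"az":0,"gripper":1}
  ]
}}

```text
clock: 3.28
position: [0.4962, 0.2804, 0.0436]
ee_rot: [0.881, 0.474, 0.0, -0.0]
ft_force: [-1.3, 0.8, 6.0]
grip_width: 0.106
grasp_force: 79.4
```

Gripped at 79 N. Next I lift and carry the leaf to a stand-off in front of the jamb.

Call:
{"fn": "apply_moves", "kwargs": {
  "rows": [
    {"x":0,"y":0,"z":-10,"ax":0,"ay":0,"az":0,"gripper":1},
    {"x":0,"y":0,"z":-25,"ax":0,"ay":0,"az":0,"gripper":1},
    {"x":0,"y":0,"z":-30,"ax":0,"ay":0,"az":0,"gripper":1},
    {"x":0,"y":0,"z":-30,"ax":0,"ay":0,"az":0,"gripper":1},
    {"x":0,"y":0,"z":-20,"ax":0,"ay":0,"az":0,"gripper":1}
  ]
}}

```text
clock: 3.7
position: [0.4964, 0.2797, 0.1607]
ee_rot: [0.881, 0.473, 0.0, 0.0]
ft_force: [0.5, -0.2, -6.2]
grip_width: 0.103
grasp_force: 78.9
```

Call:
{"fn": "apply_moves", "kwargs": {
  "rows": [
    {"x":0,"y":0,"z":-5,"ax":0,"ay":0,"az":0,"gripper":1},
    {"x":0,"y":0,"z":0,"ax":0,"ay":0,"az":0,"gripper":1},
    {"x":0,"y":0,"z":0,"ax":0,"ay":0,"az":0,"gripper":1}
  ]
}}

```text
clock: 3.95
position: [0.4953, 0.2796, 0.1617]
ee_rot: [0.881, 0.474, -0.001, 0.0]
ft_force: [-0.1, 0.3, -7.7]
grip_width: 0.104
grasp_force: 79.0
```

```bash
python3 -c "
from h import *
plan([.507,-.004,.16],-18.2,10)"
```

```text
n 10 world mm [  11.7 -283.6   -1.7] turn [ -0.06   0.12 -15.25] t 3.95
0 [-23.   16.6   0.2] [-0.01  0.01 -1.52]
1 [-23.5  16.    0.2] [-0.01  0.01 -1.52]
2 [-23.9  15.4   0.2] [-0.01  0.01 -1.52]
3 [-24.3  14.7   0.2] [-0.01  0.01 -1.52]
4 [-24.7  14.1   0.2] [-0.01  0.01 -1.52]
5 [-25.   13.4   0.2] [-0.01  0.01 -1.52]
6 [-25.4  12.7   0.2] [-0.01  0.01 -1.52]
7 [-25.7  12.1   0.2] [-0.01  0.01 -1.52]
8 [-26.   11.4   0.2] [-0.01  0.01 -1.52]
9 [-26.3  10.7   0.2] [-0.01  0.01 -1.52]
```

Call:
{"fn": "apply_moves", "kwargs": {
  "rows": [
    {"x":-23,"y":16.6,"z":0,"ax":0,"ay":0,"az":-1.52,"gripper":1},
    {"x":-23.5,"y":16,"z":0,"ax":0,"ay":0,"az":-1.52,"gripper":1},
    {"x":-23.9,"y":15.4,"z":0,"ax":0,"ay":0,"az":-1.52,"gripper":1},
    {"x":-24.3,"y":14.7,"z":0,"ax":0,"ay":0,"az":-1.52,"gripper":1},
    {"x":-24.7,"y":14.1,"z":0,"ax":0,"ay":0,"az":-1.52,"gripper":1}
  ]
}}

```text
clock: 4.37
position: [0.5005, 0.1363, 0.161]
ee_rot: [0.847, 0.532, -0.002, -0.0]
ft_force: [1.6, 0.3, -6.9]
grip_width: 0.101
grasp_force: 78.8
```

Call:
{"fn": "apply_moves", "kwargs": {
  "rows": [
    {"x":-25,"y":13.4,"z":0,"ax":0,"ay":0,"az":-1.52,"gripper":1},
    {"x":-25.4,"y":12.7,"z":0,"ax":0,"ay":0,"az":-1.52,"gripper":1},
    {"x":-25.7,"y":12.1,"z":0,"ax":0,"ay":0,"az":-1.52,"gripper":1},
    {"x":-26,"y":11.4,"z":0,"ax":0,"ay":0,"az":-1.52,"gripper":1},
    {"x":-26.3,"y":10.7,"z":0,"ax":0,"ay":0,"az":-1.52,"gripper":1}
  ]
}}

```text
clock: 4.78
position: [0.5063, -0.0052, 0.1612]
ee_rot: [0.81, 0.587, -0.002, -0.001]
ft_force: [1.0, 0.1, -6.6]
grip_width: 0.101
grasp_force: 78.8
```

Call:
{"fn": "apply_moves", "kwargs": {
  "rows": [
    {"x":0,"y":0,"z":15,"ax":0,"ay":0,"az":0,"gripper":1},
    {"x":0,"y":0,"z":15,"ax":0,"ay":0,"az":0,"gripper":1},
    {"x":0,"y":0,"z":0,"ax":0,"ay":0,"az":0,"gripper":1},
    {"x":0,"y":0,"z":0,"ax":0,"ay":0,"az":0,"gripper":1},
    {"x":0,"y":0,"z":0,"ax":0,"ay":0,"az":0,"gripper":1}
  ]
}}

```text
clock: 5.2
position: [0.5075, -0.0034, 0.133]
ee_rot: [0.81, 0.586, -0.001, -0.0]
ft_force: [1.0, -0.3, -6.1]
grip_width: 0.107
grasp_force: 78.9
```

```bash
python3 - <<'E'
from h import *
c,a=snap("wrist","w3"); plan([.507,-.004,.13],-18.2,1)
cv2.imwrite("pics/w3.png",cv2.resize(a,(800,600),interpolation=cv2.INTER_CUBIC))
E
```

```text
n 1 world mm [-0.9 -0.7 -3.5] turn [-0.    0.01 -0.01] t 5.25
0 [-0.9 -0.6  3.5] [-0.    0.01 -0.01]
```

View pics/w3.png

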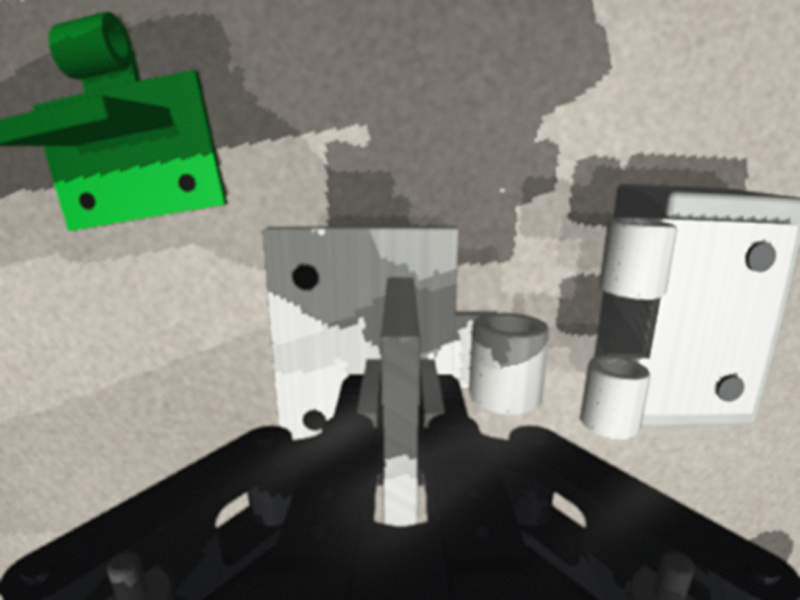

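The leaf hangs level, with its knuckle end face at (509,326). The jamb knuckles are at (640,260) and (616,400), and the plate holes at (761,256) and (730,388). A zoom will give better readings.

```bash
python3 - <<'E'
import cv2,numpy as np
t=cv2.imread("pics/w3_raw.png")
a=cv2.resize(t[115:285,365:512],None,fx=3.5,fy=3.5,interpolation=cv2.INTER_CUBIC)
b=cv2.resize(t[190:270,290:360],None,fx=4,fy=4,interpolation=cv2.INTER_CUBIC)
d=cv2.resize(t[140:205,165:300],None,fx=2,fy=2,interpolation=cv2.INTER_CUBIC)
m=np.zeros((600,800,3),np.uint8); m[:a.shape[0],:a.shape[1]]=a; m[:b.shape[0],520:520+b.shape[1]]=b; m[330:330+d.shape[0],520:520+d.shape[1]]=d
cv2.imwrite("pics/z3.png",cv2.convertScaleAbs(m,alpha=1.0))
E
```

```text
(no output)
```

View pics/z3.png

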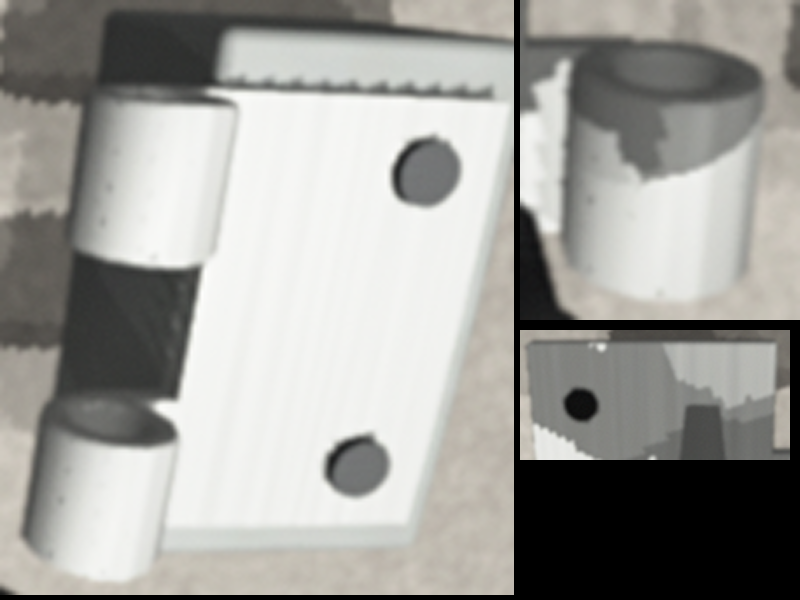

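```bash
cat > fit3.py <<'E'
from fit0 import *
C=load("w3"); print("----")
def zj(p): return (np.array(p,float)+.5)/3.5-.5+[365,115]
def zk(p): return (np.array(p,float)-[520,0]+.5)/4-.5+[290,190]
def zd(p): return (np.array(p,float)-[520,330]+.5)/2-.5+[165,140]
def w8(p): return (np.array(p,float)+.5)/1.5625-.5
def edge(q,B,y1,y2,side,m1,m2,c=C):
    A=W(q,[B+[0,y1,0],B+[0,y2,0]]); o=-cam(c)[1].T@cam(c)[2]; ax=A[1]-A[0]
    T=[]
    for a in A:
        n=np.cross(ax,a-o); n/=np.linalg.norm(n); n*=np.sign(n@R.from_euler('z',q[3]).apply([1,0,0])); T.append(a+side*.014*n)
    p=proj(c,T); d=p[1]-p[0]; n=np.array([-d[1],d[0]])/np.linalg.norm(d); return [(m1-p[0])@n,(m2-p[0])@n]
Z=np.zeros(3)
def Jw(q):
    hx,hy,px=q[4:]
    M=[(zj((428,172)),(hx,hy,-.008)),(zj((359,466)),(hx,-hy,-.008)),(zj((508,100)),(px,.048,-.008)),(zj((410,525)),(px,-.048,-.008)),(zj((110,420)),(0,-.018,0))]
    r=[(proj(C,W(q[:4],P))[0]-p) for p,P in M]
    r+=[edge(q,Z,.048,.018,-1,zj((92,105)),zj((71,240))),edge(q,Z,.048,.018,1,zj((237,110)),zj((216,255))),
        edge(q,Z,-.018,-.048,-1,zj((42,415)),zj((24,525))),edge(q,Z,-.018,-.048,1,zj((177,440)),zj((159,565)))]
    return np.concatenate(r)
x0=[.602,-.035,.072,-.317,.0634,.0329,.081]
fw=least_squares(Jw,x0,loss='soft_l1',x_scale=.01); print("jamb wrist",fw.x.round(4),Jw(fw.x).round(1).tolist())
fa=least_squares(lambda q:np.r_[Jw(q),J(q)],x0,loss='soft_l1',x_scale=.01); print("jamb all",fa.x.round(4))
B0=np.array([.05,0,.014])
def Lw(q):
    hx,hy=q[4:]
    M=[(zd((528,342)),(-.040,.048,.006)),(zd((775,342)),(.031,.048,.006)),(zd((581,404)),(hx,hy,.006)),(w8((314,420)),(hx,-hy,.006)),
       (w8((384,338)),(.005,.03,.066)),(w8((419,338)),(.015,.03,.066)),(zk((667,70)),(.05,.015,.014))]
    r=[(proj(C,W(q[:4],P))[0]-p) for p,P in M]
    r+=[edge(q,B0,.015,-.015,-1,zk((570,85)),zk((562,255))),edge(q,B0,.015,-.015,1,zk((764,95)),zk((748,270)))]
    return np.concatenate(r)
fl=least_squares(Lw,[.46,.01,.089,-.317,-.025,.033],loss='soft_l1',x_scale=.01); print("leaf",fl.x.round(4),Lw(fl.x).round(1).tolist())
for n,jq in(("w",fw.x),("all",fa.x)):
    b=W(fl.x[:4],B0)[0]; d=jq[:3]-b; print(n,"bore",b.round(4),"to go in leaf axes mm",(R.from_euler('z',-fl.x[3]).apply(d)*1e3).round(1),"in jamb axes",(R.from_euler('z',-jq[3]).apply(d)*1e3).round(1),"dyaw",np.degrees(jq[3]-fl.x[3]).round(2))
o=get_obs(); print(o["position"],W(fl.x[:4],[.01,0,.052]).round(4))
E
python3 fit3.py | sed -n '/----/,$p'
```

```text
----
jamb wrist [ 0.6044 -0.0364  0.0677 -0.3292  0.0646  0.0336  0.0806] [-0.3, -0.1, 0.3, 0.1, 0.3, 1.4, -0.4, -1.0, 0.5, -0.2, -2.9, -1.8, 1.1, 0.3, -0.4, 0.0, 1.7, -0.1]
jamb all [ 0.603  -0.0346  0.0713 -0.3277  0.0634  0.033   0.0794]
leaf [ 0.4989 -0.0011  0.0874 -0.3205 -0.0256  0.0304] [-0.3, 0.9, 1.6, 1.0, 0.0, 0.1, -0.0, 0.1, -1.8, -0.5, 1.4, -0.4, 0.1, -0.4, -0.5, -0.7, 0.6, -0.1]
w bore [ 0.5464 -0.0168  0.1014] to go in leaf axes mm [ 61.3  -0.4 -33.6] in jamb axes [ 61.3   0.2 -33.6] dyaw -0.5
all bore [ 0.5464 -0.0168  0.1014] to go in leaf axes mm [ 59.3   0.9 -30.1] in jamb axes [ 59.3   1.3 -30.1] dyaw -0.42
[ 0.50785608 -0.00332976  0.13345947] [[ 0.5084 -0.0042  0.1394]]
```

Call:
{"fn": "apply_moves", "kwargs": {
  "rows": [
    {"x":0.7,"y":8,"z":8,"ax":0,"ay":0,"az":0.45,"gripper":1},
    {"x":0,"y":8,"z":8,"ax":0,"ay":0,"az":0,"gripper":1},
    {"x":0,"y":7,"z":8,"ax":0,"ay":0,"az":0,"gripper":1},
    {"x":0,"y":6,"z":7.2,"ax":0,"ay":0,"az":0,"gripper":1},
    {"x":0,"y":0,"z":0,"ax":0,"ay":0,"az":0,"gripper":1}
  ]
}}

```text
clock: 5.67
position: [0.5358, -0.0123, 0.1012]
ee_rot: [0.813, 0.583, -0.0, 0.0]
ft_force: [-0.6, 0.7, -7.2]
grip_width: 0.105
grasp_force: 79.1
```

Call:
{"fn": "apply_moves", "kwargs": {
  "rows": [
    {"x":0,"y":5,"z":0,"ax":0,"ay":0,"az":0,"gripper":1},
    {"x":0,"y":6,"z":0,"ax":0,"ay":0,"az":0,"gripper":1},
    {"x":0,"y":5,"z":0,"ax":0,"ay":0,"az":0,"gripper":1},
    {"x":0,"y":0,"z":0,"ax":0,"ay":0,"az":0,"gripper":1},
    {"x":0,"y":0,"z":0,"ax":0,"ay":0,"az":0,"gripper":1}
  ]
}}

```text
clock: 6.08
position: [0.551, -0.0175, 0.1024]
ee_rot: [0.813, 0.583, 0.0, 0.0]
ft_force: [0.2, 0.2, -6.9]
grip_width: 0.107
grasp_force: 79.1
```

```bash
python3 - <<'E'
from h import *
c,w=snap("wrist","w4"); c,s=snap("scene","s4"); c,t=snap("top","t4")
o=get_obs(); print(o["position"],R.from_quat(o["ee_rot"]).as_matrix().round(4).tolist(),o["ft_force"])
a=cv2.resize(w[150:270,290:450],(800,600),interpolation=cv2.INTER_CUBIC); cv2.imwrite("pics/z4.png",a)
x,y=proj(c0:=load("s4"),[.603,-.035,.072])[0].astype(int); print(x,y)
b=cv2.resize(s[y-30:y+30,x-40:x+40],(800,600),interpolation=cv2.INTER_CUBIC); cv2.imwrite("pics/z4s.png",cv2.convertScaleAbs(b,alpha=1.2))
E
```

```text
[ 0.55044825 -0.01726641  0.10212491] [[0.3206, 0.9472, -0.0002], [0.9472, -0.3206, 0.0002], [0.0002, -0.0002, -1.0]] [-0.52588156  0.45289928 -6.87331343]
228 192
```

View pics/z4.png

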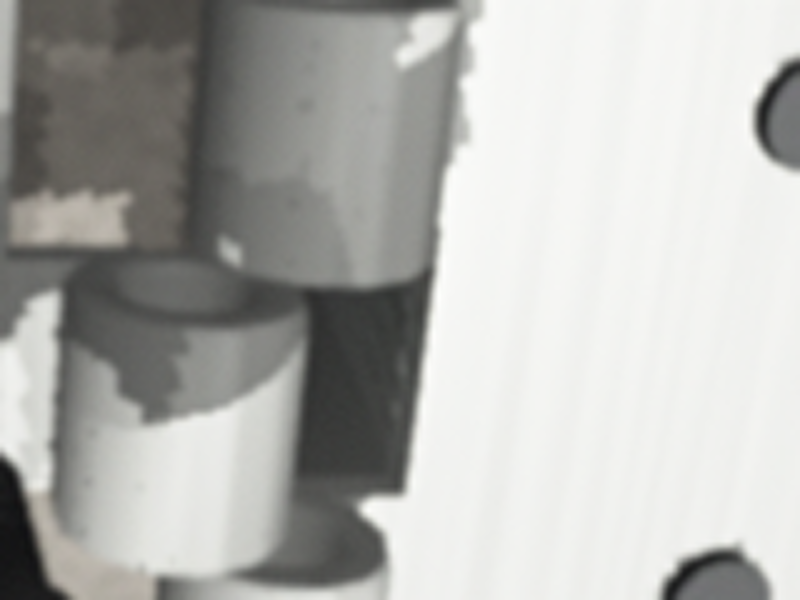

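View pics/z4s.png

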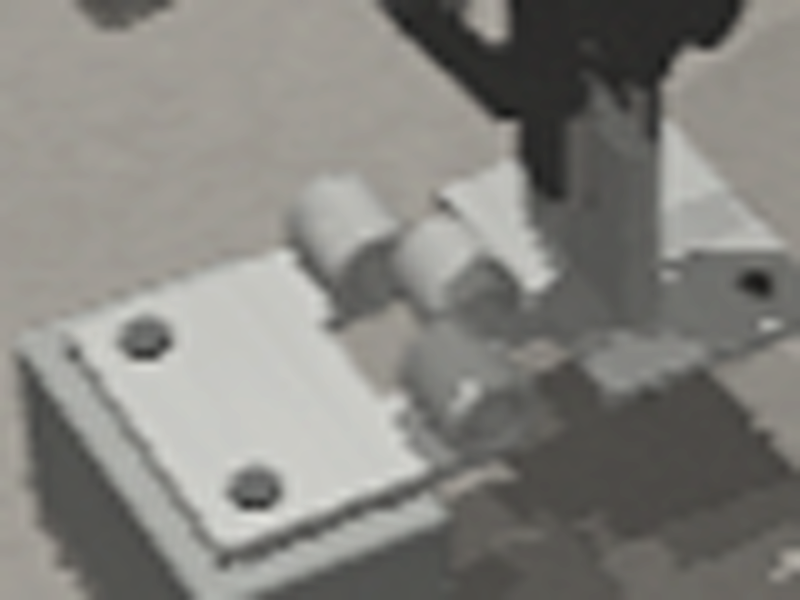

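In z4 (wrist, 5x) the leaf knuckle spans x=65-307 with its face centre at (184,284). Fixed knuckle 1 spans 190-435 at its lower end, and knuckle 2's face ends at the right at (387,560). The scene crop shows the leaf knuckle at (450,270), nearly entered between fixed knuckles at (345,245) and (470,390). I now make a joint fit with all the views.

```bash
cat > fit4.py <<'E'
from fit3 import *
print("====")
C4,S4=load("w4"),load("s4")
z4=lambda p:(np.array(p,float)+.5)/5-.5+[290,150]
zs=lambda p:(np.array(p,float)+.5)/10-.5+[188,162]
def bias(c,b):
    f,Rm,t=cam(c); Rb=R.from_rotvec(b[3:]).as_matrix(); d=dict(c); Rn=Rb@Rm; d["rvec"]=cv2.Rodrigues(Rn)[0].ravel(); d["tvec"]=Rb@t+b[:3]; return d
rawJ=[(T,raw(p,*B),P) for p,P in [((533,84),'h+'),((682,138),'h-'),((513,37),'p+'),((727,105),'p-')]]+[(S,raw(p,*D),P) for p,P in [((572,505),'h+'),((503,410),'h-'),((552,546),'p+'),((455,412),'p-'),((723,462),'k+'),((651,369),'k-')]]
tcp3,y3=np.array([.5077,-.0034,.1333]),-18.2; tcp4=np.array([.5507,-.0174,.1023]); y4=-18.7
def leafpose(tcp,yaw,d):
    r=R.from_euler('z',np.radians(yaw)+d[3]); g=tcp+[0,0,.008]+r.apply(d[:3]); o=g-r.apply([.01,0,.052]); return np.r_[o,np.radians(yaw)+d[3]]
def F(q,full=False):
    j=q[:4]; hx,hy,px=q[4:7]; d=q[7:11]; b=q[11:29].reshape(3,6)
    c3,c4,s0,t0,s4=bias(C,b[0]),bias(C4,b[0]),bias(S,b[1]),bias(T,b[2]),bias(S4,b[1])
    K={'h+':(hx,hy,-.008),'h-':(hx,-hy,-.008),'p+':(px,.048,-.008),'p-':(px,-.048,-.008),'k+':(0,.048,0),'k-':(0,-.018,0)}
    r=[]
    add=lambda c,m,P,s:r.append((proj(c,P)[0]-m)/s)
    for c,m,k in rawJ: add(s0 if c is S else t0,m,W(j,K[k]),.5)
    for p,k in [((428,172),'h+'),((359,466),'h-'),((508,100),'p+'),((410,525),'p-'),((110,420),'k-')]: add(c3,zj(p),W(j,K[k]),.8)
    E=lambda *a,s,c:r.append(np.array(edge(*a,c=c))/s)
    E(j,Z,.048,.018,-1,zj((92,105)),zj((71,240)),s=.7,c=c3);E(j,Z,.048,.018,1,zj((237,110)),zj((216,255)),s=.7,c=c3)
    E(j,Z,-.018,-.048,-1,zj((42,415)),zj((24,525)),s=.7,c=c3);E(j,Z,-.018,-.048,1,zj((177,440)),zj((159,565)),s=.7,c=c3)
    E(j,Z,.048,.018,-1,z4((203,30)),z4((190,240)),s=.7,c=c4);E(j,Z,.048,.018,1,z4((458,30)),z4((435,265)),s=.7,c=c4)
    E(j,Z,-.018,-.048,1,z4((387,560)),z4((386,575)),s=.7,c=c4)
    E(j,Z,-.018,-.048,-1,zs((290,225)),zs((320,280)),s=.6,c=s4);E(j,Z,-.018,-.048,1,zs((362,182)),zs((395,232)),s=.6,c=s4) 
    l3,l4=leafpose(tcp3,y3,d),leafpose(tcp4,y4,d)
    for p,P in [(zd((528,342)),(-.040,.048,.006)),(zd((775,342)),(.031,.048,.006)),(zk((667,70)),(.05,.015,.014)),(w8((384,338)),(.005,.03,.066)),(w8((419,338)),(.015,.03,.066))]: add(c3,p,W(l3,P),.8)
    E(l3,B0,.015,-.015,-1,zk((570,85)),zk((562,255)),s=.7,c=c3);E(l3,B0,.015,-.015,1,zk((764,95)),zk((748,270)),s=.7,c=c3)
    add(c4,z4((184,284)),W(l4,(.05,.015,.014)),.8)
    E(l4,B0,.015,-.015,-1,z4((65,310)),z4((56,480)),s=.7,c=c4);E(l4,B0,.015,-.015,1,z4((307,330)),z4((285,540)),s=.7,c=c4)
    E(l4,B0,.015,-.015,1,zs((472,222)),zs((518,285)),s=.6,c=s4);E(l4,B0,.015,-.015,-1,zs((395,255)),zs((425,305)),s=.6,c=s4)
    n=len(np.concatenate(r))
    r+=[d/np.array([.0005,.0015,.001,.02]),(b/np.array([.0015]*3+[.003]*3)).ravel()]
    return np.concatenate(r)
f=least_squares(F,np.r_[.603,-.035,.0715,-.325,.0634,.033,.08,np.zeros(22)],loss='soft_l1',x_scale=np.r_[np.full(7,.01),np.full(22,.002)])
q=f.x; cov=np.linalg.inv(f.jac.T@f.jac); print("cost",f.cost,"jamb",q[:7].round(4),"sd",np.sqrt(np.diag(cov))[:4].round(4))
print("leaf off",q[7:11].round(4),"bias",q[11:].reshape(3,6).round(4).tolist())
def todo(q):
    l4=leafpose(tcp4,y4,q[7:11]); return np.r_[R.from_euler('z',-l4[3]).apply(q[:3]-W(l4,B0)[0])*1e3,np.degrees(q[3]-l4[3])]
G=np.array([(todo(q+e)-todo(q))/1e-5 for e in np.eye(29)*1e-5]).T
print("to go leaf x,y,z mm, yaw",todo(q).round(2),"sd",np.sqrt(np.diag(G@cov@G.T)).round(2))
r=F(q); print(r[:-22].round(1).tolist())
E
python3 fit4.py | sed -n '/====/,$p'
```

```text
====
cost 148.78725626136017 jamb [ 0.6029 -0.0357  0.0687 -0.3277  0.0642  0.0334  0.0805] sd [0.0007 0.0013 0.0018 0.0054]
leaf off [ 0.     -0.0002 -0.0004  0.0002] bias [[0.0006, -0.0001, 0.0009, 0.0008, 0.0035, 0.001], [0.0002, -0.0004, 0.0002, 0.0019, 0.0011, -0.0002], [-0.0002, 0.0, 0.0001, -0.0002, -0.0008, -0.0004]]
to go leaf x,y,z mm, yaw [15.26 -0.44 -3.29 -0.09] sd [0.64 0.83 1.65 0.45]
[-0.3, -0.3, 0.1, -0.3, -0.2, -0.4, 0.5, 2.6, 0.0, 0.9, -0.3, 0.8, 0.1, -0.8, -0.7, -2.2, 0.7, 0.1, 0.0, 0.4, -0.8, 0.0, 0.1, -0.1, 0.6, 1.4, -0.3, -1.1, 0.3, -0.2, -4.8, -3.1, 1.1, -0.1, -1.1, -0.3, 2.1, -0.4, -0.5, -0.9, 1.2, -0.1, 2.7, 2.4, -15.5, -17.4, 15.4, 14.6, -0.4, 1.1, 2.4, 0.8, 1.0, -0.6, -2.5, -0.4, 1.7, -0.4, 0.1, -0.0, 2.0, 1.2, -0.4, 0.2, -2.0, -1.8, -0.5, -0.3, 16.3, 15.7, -14.3, -15.9]
```

```bash
sed -i -e '/zs((290/s/-1,zs/@,zs/; /zs((290/s/,1,zs/,-1,zs/; /zs((290/s/@,zs/1,zs/' -e '/zs((472/s/,-1,zs/,@,zs/; /zs((472/s/,1,zs/,-1,zs/; /zs((472/s/@,zs/1,zs/' fit4.py; grep -n 'zs((' fit4.py; python3 fit4.py | sed -n '/====/,$p'
```

```text
25:    E(j,Z,-.018,-.048,1,zs((290,225)),zs((320,280)),s=.6,c=s4);E(j,Z,-.018,-.048,-1,zs((362,182)),zs((395,232)),s=.6,c=s4) 
31:    E(l4,B0,.015,-.015,-1,zs((472,222)),zs((518,285)),s=.6,c=s4);E(l4,B0,.015,-.015,1,zs((395,255)),zs((425,305)),s=.6,c=s4)
====
cost 39.4100795844201 jamb [ 0.6029 -0.0358  0.0684 -0.3274  0.0642  0.0334  0.0805] sd [0.0007 0.0013 0.0016 0.0053]
leaf off [ 0.     -0.0002 -0.0003 -0.0011] bias [[0.0005, -0.0, 0.0009, 0.0009, 0.0039, 0.001], [0.0002, -0.0003, 0.0002, 0.0019, 0.0011, -0.0001], [-0.0002, 0.0, 0.0001, -0.0002, -0.0008, -0.0004]]
to go leaf x,y,z mm, yaw [15.35 -0.48 -3.53  0.  ] sd [0.54 0.77 1.4  0.43]
[-0.3, -0.3, 0.2, -0.3, -0.2, -0.4, 0.5, 2.6, -0.0, 1.0, -0.4, 0.9, 0.1, -0.7, -0.8, -2.1, 0.5, 0.2, -0.1, 0.5, -0.9, 0.0, 0.0, -0.1, 0.5, 1.5, -0.3, -1.2, 0.3, -0.2, -4.8, -3.1, 1.0, -0.1, -1.0, -0.2, 2.2, -0.4, -0.5, -0.9, 1.1, -0.1, 2.7, 2.4, 1.7, -0.1, -1.5, -2.5, -0.4, 0.9, 2.5, 0.8, 1.0, -0.6, -2.6, -0.4, 1.7, -0.4, 0.1, -0.1, 2.0, 1.2, -0.4, 0.3, -2.0, -1.9, -0.5, -0.4, -0.9, -1.8, 2.9, 1.5]
```

Call:
{"fn": "apply_moves", "kwargs": {
  "rows": [
    {"x":-0.4,"y":4,"z":1,"ax":0,"ay":0,"az":0,"gripper":1},
    {"x":0,"y":4,"z":0.8,"ax":0,"ay":0,"az":0,"gripper":1},
    {"x":0,"y":4,"z":0,"ax":0,"ay":0,"az":0,"gripper":1},
    {"x":0,"y":3,"z":0,"ax":0,"ay":0,"az":0,"gripper":1},
    {"x":0,"y":0,"z":0,"ax":0,"ay":0,"az":0,"gripper":1}
  ]
}}

```text
clock: 6.65
position: [0.5654, -0.0229, 0.1003]
ee_rot: [0.813, 0.583, 0.0, 0.0]
ft_force: [0.6, 0.4, -6.5]
grip_width: 0.103
grasp_force: 79.1
```

Call:
{"fn": "apply_moves", "kwargs": {
  "rows": [
    {"x":0,"y":0,"z":0,"ax":0,"ay":0,"az":0,"gripper":1},
    {"x":0,"y":0,"z":0,"ax":0,"ay":0,"az":0,"gripper":1},
    {"x":0,"y":0,"z":0,"ax":0,"ay":0,"az":0,"gripper":1}
  ]
}}

```text
clock: 6.9
position: [0.5646, -0.0225, 0.1002]
ee_rot: [0.813, 0.583, -0.0, -0.0]
ft_force: [-0.1, -0.3, -7.3]
grip_width: 0.104
grasp_force: 79.1
```

```bash
python3 - <<'E'
from h import *
c,w=snap("wrist","w5"); c,s=snap("scene","s5"); c,t=snap("top","t5")
o=get_obs(); print(o["position"],R.from_quat(o["ee_rot"]).as_matrix().round(4).tolist(),o["ft_force"])
b=proj(load("w5"),[.603,-.035,.07])[0]; print(b)
x=min(max(int(b[0])-50,0),412); a=cv2.resize(w[150:270,x:x+100],None,fx=5,fy=5,interpolation=cv2.INTER_CUBIC); print(x)
d=cv2.resize(s[168:213,205:253],None,fx=6,fy=6,interpolation=cv2.INTER_CUBIC)
e=cv2.resize(t[150:195,250:298],None,fx=6,fy=6,interpolation=cv2.INTER_CUBIC)
m=np.zeros((600,800,3),np.uint8); m[:,:500]=a; m[:270,510:798]=cv2.convertScaleAbs(d,alpha=1.4); m[300:570,510:798]=e
cv2.imwrite("pics/z5.png",m)
E
```

```text
[ 0.56466119 -0.02242475  0.10032886] [[0.3205, 0.9473, 0.0], [0.9473, -0.3205, 0.0002], [0.0002, -0.0, -1.0]] [-0.15732672 -0.49429858 -6.5796772 ]
[323.95963051 230.3214529 ]
273
```

View pics/z5.png

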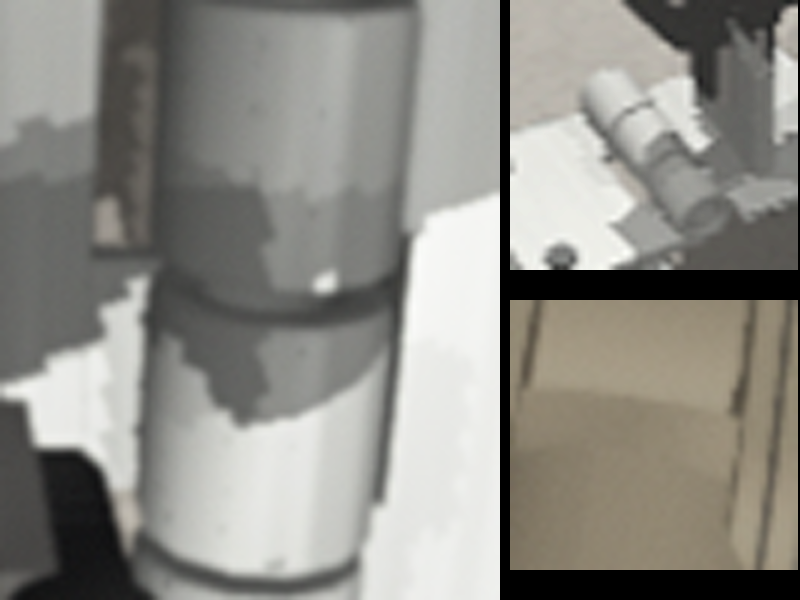

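The knuckle now sits between the fixed ones. In the wrist panel the gaps show at y≈300 and 580, the left edges at x≈173→133 and the right at 415→358, all nearly collinear. The scene panel also shows one straight barrel. I'll measure the edges numerically for sub-pixel alignment.

```bash
cat > edges.py <<'E'
from h import *
# along-axis sampling: for each y (jamb frame) sample profile across the barrel, find both silhouette edges (strongest smoothed gradient near the prediction)
def run(name,j,win):
    c=load(name); im=cv2.cvtColor(cv2.imread(f"pics/{name}_raw.png"),cv2.COLOR_BGR2LAB).astype(np.float32)
    o=-cam(c)[1].T@cam(c)[2]; r=R.from_euler('z',j[3]); ax=r.apply([0,1,0]); out=[]
    for y in list(range(-46,-19,3))+list(range(-13,14,3))+list(range(20,47,3)):
        a=j[:3]+ax*y/1000; n=np.cross(ax,a-o); n/=np.linalg.norm(n); n*=np.sign(n@r.apply([1,0,0]))
        row=[y]
        for s in(-1,1):
            k=np.arange(-win,win+.01,.25); P=proj(c,a+np.outer(s*.014+k/1000,n)).astype(np.float32)
            v=cv2.remap(im,P[:,0].reshape(1,-1),P[:,1].reshape(1,-1),cv2.INTER_CUBIC)[0]
            g=np.linalg.norm(np.gradient(cv2.GaussianBlur(v,(1,0),sigmaX=.1,sigmaY=2.),axis=0),axis=1) if 0 else np.linalg.norm(np.gradient(v,axis=0),axis=1)
            g=np.convolve(g,np.ones(5)/5,'same'); g[:3]=g[-3:]=0
            i=g.argmax(); w=slice(max(i-4,0),i+5); row+= [(k[w]*g[w]).sum()/g[w].sum(), g[i]]
        out.append(row)
    out=np.array(out); print(name,"y, left off mm, strength, right off mm, strength"); print(out.round(2)); return out
E
python3 - <<'E'
from edges import *
j=[.6029,-.0355,.0695,-.3274]
run("w5",j,4); run("s5",j,7)
E
```

```text
w5 y, left off mm, strength, right off mm, strength
[[-4.600e+01  2.670e+00  1.200e+00 -2.700e+00  1.310e+00]
 [-4.300e+01 -2.510e+00  7.800e-01 -2.000e+00  1.100e+00]
 [-4.000e+01  1.960e+00  8.700e-01  1.000e-02  1.420e+00]
 [-3.700e+01 -2.050e+00  6.500e-01  2.780e+00  1.450e+00]
 [-3.400e+01 -7.800e-01  8.700e-01  2.430e+00  1.170e+00]
 [-3.100e+01  2.830e+00  9.500e-01 -2.420e+00  9.200e-01]
 [-2.800e+01  2.960e+00  6.580e+00 -3.000e-02  1.510e+00]
 [-2.500e+01  1.040e+00  1.085e+01  1.900e-01  1.013e+01]
 [-2.200e+01 -4.200e-01  8.760e+00 -2.620e+00  9.470e+00]
 [-1.300e+01 -2.700e+00  2.460e+01  2.100e-01  1.268e+01]
 [-1.000e+01  5.400e-01  1.797e+01  1.450e+00  2.141e+01]
 [-7.000e+00  4.700e-01  1.820e+01  1.470e+00  2.181e+01]
 [-4.000e+00  8.000e-02  1.802e+01  1.450e+00  2.350e+01]
 [-1.000e+00  4.400e-01  1.733e+01  1.460e+00  2.312e+01]
 [ 2.000e+00  3.000e-01  1.872e+01  1.460e+00  2.482e+01]
 [ 5.000e+00  5.200e-01  2.028e+01  1.480e+00  2.437e+01]
 [ 8.000e+00  5.100e-01  2.220e+01  1.480e+00  2.583e+01]
 [ 1.100e+01  4.800e-01  2.140e+01  1.480e+00  2.886e+01]
 [ 2
[... 1302 characters left out ...]
 3.19e+00]
 [ 2.00e+00 -7.80e-01  6.18e+00 -1.49e+00  3.74e+00]
 [ 5.00e+00 -1.24e+00  6.61e+00 -2.46e+00  3.19e+00]
 [ 8.00e+00 -7.50e-01  6.52e+00 -2.25e+00  3.44e+00]
 [ 1.10e+01 -1.49e+00  6.06e+00  4.49e+00  3.20e+00]
 [ 2.00e+01  2.52e+00  3.48e+00 -9.70e-01  2.50e+00]
 [ 2.30e+01  1.50e+00  2.41e+00 -3.20e-01  2.36e+00]
 [ 2.60e+01 -1.95e+00  2.16e+00 -8.30e-01  2.69e+00]
 [ 2.90e+01 -2.74e+00  1.45e+00 -1.92e+00  2.06e+00]
 [ 3.20e+01  7.80e-01  1.84e+00  4.00e-02  3.13e+00]
 [ 3.50e+01  1.22e+00  1.94e+00 -2.30e-01  3.47e+00]
 [ 3.80e+01  5.84e+00  1.14e+00 -4.90e-01  3.00e+00]
 [ 4.10e+01  4.24e+00  8.50e-01 -7.30e-01  3.39e+00]
 [ 4.40e+01  4.00e-02  2.79e+00 -1.72e+00  3.41e+00]]
```

```bash
python3 - <<'E'
from edges import *
j=np.array([.6033,-.0355,.0695,-.3274]); r=R.from_euler('z',j[3])
for name in("w5","s5"):
    c=load(name); im=cv2.imread(f"pics/{name}_raw.png",0).astype(np.float32); o=-cam(c)[1].T@cam(c)[2]; v=r.inv().apply(o-j[:3]); print(name,"cam in jamb axes",v.round(3))
    u=np.array([v[0],0,v[2]])/np.hypot(v[0],v[2]); ys=np.arange(-26,26.1,1)
    tot=0
    for a in(-.5,-.25,0,.25,.5) if name=="w5" else (-.4,0,.4):
        d=np.array([u[0]*np.cos(a)+u[2]*np.sin(a),0,-u[0]*np.sin(a)+u[2]*np.cos(a)])
        P=proj(c,j[:3]+r.apply(.014*d+np.outer(ys/1000,[0,1,0]))).astype(np.float32)
        p=cv2.remap(im,P[:,0].reshape(1,-1),P[:,1].reshape(1,-1),cv2.INTER_LINEAR)[0]; print(a,"low",dict(zip(ys[:16].astype(int).tolist(),p[:16].astype(int).tolist())),"high",dict(zip(ys[36:].astype(int).tolist(),p[36:].astype(int).tolist())))
E
```

```text
w5 cam in jamb axes [-0.04   0.073  0.162]
-0.5 low {-26: 46, -25: 88, -24: 155, -23: 175, -22: 174, -21: 174, -20: 173, -19: 172, -18: 158, -17: 114, -16: 79, -15: 97, -14: 163, -13: 191, -12: 192, -11: 192} high {10: 89, 11: 89, 12: 89, 13: 88, 14: 89, 15: 84, 16: 73, 17: 70, 18: 76, 19: 80, 20: 88, 21: 90, 22: 92, 23: 91, 24: 91, 25: 91, 26: 91}
-0.25 low {-26: 44, -25: 95, -24: 176, -23: 199, -22: 198, -21: 197, -20: 197, -19: 196, -18: 182, -17: 126, -16: 81, -15: 99, -14: 177, -13: 212, -12: 213, -11: 213} high {10: 96, 11: 97, 12: 96, 13: 96, 14: 95, 15: 87, 16: 77, 17: 87, 18: 97, 19: 95, 20: 95, 21: 98, 22: 98, 23: 98, 24: 98, 25: 96, 26: 97}
0 low {-26: 46, -25: 96, -24: 186, -23: 215, -22: 214, -21: 214, -20: 215, -19: 214, -18: 202, -17: 141, -16: 83, -15: 111, -14: 195, -13: 223, -12: 225, -11: 225} high {10: 111, 11: 122, 12: 131, 13: 128, 14: 111, 15: 95, 16: 78, 17: 90, 18: 101, 19: 101, 20: 111, 21: 119, 22: 129, 23: 134, 24: 131, 25: 115, 26: 118}
0.25 low {-26: 43, -25: 47, -24: 52, -23: 51, -22: 81, -21: 140, -20: 200, -19: 222, -18: 203, -17: 139, -16: 86, -15: 1
[... 801 characters left out ...]
 92, 19: 96, 20: 99, 21: 100, 22: 102, 23: 102, 24: 102, 25: 103, 26: 104}
0 low {-26: 145, -25: 145, -24: 146, -23: 146, -22: 141, -21: 134, -20: 127, -19: 119, -18: 111, -17: 114, -16: 120, -15: 126, -14: 133, -13: 137, -12: 141, -11: 141} high {10: 101, 11: 99, 12: 97, 13: 95, 14: 92, 15: 89, 16: 87, 17: 87, 18: 89, 19: 92, 20: 95, 21: 97, 22: 100, 23: 100, 24: 101, 25: 102, 26: 103}
0.4 low {-26: 121, -25: 122, -24: 122, -23: 121, -22: 120, -21: 120, -20: 114, -19: 108, -18: 103, -17: 100, -16: 99, -15: 99, -14: 102, -13: 106, -12: 109, -11: 112} high {10: 106, 11: 100, 12: 96, 13: 94, 14: 91, 15: 89, 16: 88, 17: 87, 18: 87, 19: 87, 20: 89, 21: 90, 22: 91, 23: 92, 24: 93, 25: 93, 26: 93}
```

The measurements show the leaf about 1 mm high (less than 2), about 0.5 mm off along the hole axis and roughly 0.1 mm off across it. I'll make a small correction and then hold.

Call:
{"fn": "apply_moves", "kwargs": {
  "rows": [
    {"x":0.4,"y":0,"z":0.5,"ax":0,"ay":0,"az":0,"gripper":1},
    {"x":0,"y":0,"z":0.5,"ax":0,"ay":0,"az":0,"gripper":1},
    {"x":0,"y":0,"z":0,"ax":0,"ay":0,"az":0,"gripper":1},
    {"x":0,"y":0,"z":0,"ax":0,"ay":0,"az":0,"gripper":1},
    {"x":0,"y":0,"z":0,"ax":0,"ay":0,"az":0,"gripper":1}
  ]
}}

```text
clock: 7.47
position: [0.5648, -0.0222, 0.0993]
ee_rot: [0.813, 0.583, 0.0, -0.0]
ft_force: [0.0, -0.5, -6.8]
grip_width: 0.104
grasp_force: 79.1
```

```bash
python3 - <<'E'
from edges import *
snap("wrist","w6"); snap("scene","s6"); j=[.6033,-.0350,.0695,-.3274]
import io,contextlib
for n,w,th in(("w6",3,5),("s6",4,2.5)):
    with contextlib.redirect_stdout(io.StringIO()): o=run(n,j,w)
    for lab,a,b in(("K-",-47,-24),("leaf",-12,12),("K+",24,47)):
        s=o[(o[:,0]>a)&(o[:,0]<b)]; f=lambda i:(np.median(s[s[:,i+1]>th,i]).round(2),int((s[:,i+1]>th).sum())); print(n,lab,"-x edge",f(1),"+x edge",f(3))
ob=get_obs();print(ob["position"],ob["ft_force"],ob["clock"])
E
```

```text
w6 K- -x edge (np.float64(0.85), 1) +x edge (np.float64(-0.07), 1)
w6 leaf -x edge (np.float64(0.27), 8) +x edge (np.float64(1.23), 8)
w6 K+ -x edge (np.float64(0.35), 4) +x edge (np.float64(0.26), 7)
s6 K- -x edge (np.float64(-1.79), 2) +x edge (np.float64(-0.64), 8)
s6 leaf -x edge (np.float64(-0.73), 7) +x edge (np.float64(-1.32), 8)
s6 K+ -x edge (np.float64(nan), 0) +x edge (np.float64(-0.86), 6)
[ 0.56486539 -0.02216267  0.0993108 ] [-1.71629834 -0.2724379  -7.08353208] 7.5667
  return _methods._mean(a, axis=axis, dtype=dtype,
  ret = ret.dtype.type(ret / rcount)
```

The remaining errors are well within tolerance on every estimate, with no contact force, so I hold for over two seconds.

Call:
{"fn": "apply_moves", "kwargs": {
  "rows": [
    {"x":0,"y":0,"z":0,"ax":0,"ay":0,"az":0,"gripper":1},
    {"x":0,"y":0,"z":0,"ax":0,"ay":0,"az":0,"gripper":1},
    {"x":0,"y":0,"z":0,"ax":0,"ay":0,"az":0,"gripper":1},
    {"x":0,"y":0,"z":0,"ax":0,"ay":0,"az":0,"gripper":1},
    {"x":0,"y":0,"z":0,"ax":0,"ay":0,"az":0,"gripper":1}
  ]
}}

```text
clock: 7.98
position: [0.5649, -0.0222, 0.0993]
ee_rot: [0.813, 0.583, 0.0, -0.0]
ft_force: [-0.8, 0.2, -6.8]
grip_width: 0.105
grasp_force: 79.1
```

Call:
{"fn": "apply_moves", "kwargs": {
  "rows": [
    {"x":0,"y":0,"z":0,"ax":0,"ay":0,"az":0,"gripper":1},
    {"x":0,"y":0,"z":0,"ax":0,"ay":0,"az":0,"gripper":1},
    {"x":0,"y":0,"z":0,"ax":0,"ay":0,"az":0,"gripper":1},
    {"x":0,"y":0,"z":0,"ax":0,"ay":0,"az":0,"gripper":1},
    {"x":0,"y":0,"z":0,"ax":0,"ay":0,"az":0,"gripper":1}
  ]
}}

```text
clock: 8.4
position: [0.5649, -0.0221, 0.0993]
ee_rot: [0.813, 0.583, 0.0, -0.0]
ft_force: [0.8, -0.3, -6.3]
grip_width: 0.105
grasp_force: 79.1
```

Call:
{"fn": "apply_moves", "kwargs": {
  "rows": [
    {"x":0,"y":0,"z":0,"ax":0,"ay":0,"az":0,"gripper":1},
    {"x":0,"y":0,"z":0,"ax":0,"ay":0,"az":0,"gripper":1},
    {"x":0,"y":0,"z":0,"ax":0,"ay":0,"az":0,"gripper":1},
    {"x":0,"y":0,"z":0,"ax":0,"ay":0,"az":0,"gripper":1},
    {"x":0,"y":0,"z":0,"ax":0,"ay":0,"az":0,"gripper":1}
  ]
}}

```text
clock: 8.82
position: [0.5649, -0.0222, 0.0993]
ee_rot: [0.813, 0.583, 0.0, -0.0]
ft_force: [-0.4, -0.1, -6.5]
grip_width: 0.103
grasp_force: 79.1
```

Call:
{"fn": "apply_moves", "kwargs": {
  "rows": [
    {"x":0,"y":0,"z":0,"ax":0,"ay":0,"az":0,"gripper":1},
    {"x":0,"y":0,"z":0,"ax":0,"ay":0,"az":0,"gripper":1},
    {"x":0,"y":0,"z":0,"ax":0,"ay":0,"az":0,"gripper":1},
    {"x":0,"y":0,"z":0,"ax":0,"ay":0,"az":0,"gripper":1},
    {"x":0,"y":0,"z":0,"ax":0,"ay":0,"az":0,"gripper":1}
  ]
}}

```text
clock: 9.23
position: [0.5648, -0.0222, 0.0993]
ee_rot: [0.813, 0.583, 0.0, -0.0]
ft_force: [-1.0, 0.0, -6.7]
grip_width: 0.107
grasp_force: 79.1
```

Call:
{"fn": "apply_moves", "kwargs": {
  "rows": [
    {"x":0,"y":0,"z":0,"ax":0,"ay":0,"az":0,"gripper":1},
    {"x":0,"y":0,"z":0,"ax":0,"ay":0,"az":0,"gripper":1},
    {"x":0,"y":0,"z":0,"ax":0,"ay":0,"az":0,"gripper":1},
    {"x":0,"y":0,"z":0,"ax":0,"ay":0,"az":0,"gripper":1},
    {"x":0,"y":0,"z":0,"ax":0,"ay":0,"az":0,"gripper":1}
  ]
}}

```text
clock: 9.65
position: [0.5649, -0.0222, 0.0993]
ee_rot: [0.813, 0.583, 0.0, -0.0]
ft_force: [0.0, 0.7, -6.9]
grip_width: 0.105
grasp_force: 79.1
```

Call:
{"fn": "apply_moves", "kwargs": {
  "rows": [
    {"x":0,"y":0,"z":0,"ax":0,"ay":0,"az":0,"gripper":1},
    {"x":0,"y":0,"z":0,"ax":0,"ay":0,"az":0,"gripper":1},
    {"x":0,"y":0,"z":0,"ax":0,"ay":0,"az":0,"gripper":1},
    {"x":0,"y":0,"z":0,"ax":0,"ay":0,"az":0,"gripper":1},
    {"x":0,"y":0,"z":0,"ax":0,"ay":0,"az":0,"gripper":1}
  ]
}}

```text
clock: 10.07
position: [0.5648, -0.0222, 0.0993]
ee_rot: [0.813, 0.583, 0.0, -0.0]
ft_force: [-0.2, -0.6, -7.2]
grip_width: 0.102
grasp_force: 79.1
```

```bash
python3 -c "
from workcell import *
o=get_obs();print(o['position'],o['ft_force'],o['grasp_force'],o['clock']);print(hand_in())"
```

```text
[ 0.56484727 -0.02217648  0.09928373] [-0.22130673 -0.63790443 -7.18928169] 79.12500858306885 10.0667
the job is handed in; nothing more can be done
None
```

The single-knuckle leaf is gripped at 79 N and was held steady for 2.5 s between the jamb's knuckles, with the holes in line to about 1–2 mm by my measurements (height least certain) and no sign of pressing on the jamb; the job is handed in at 10.1 s, and no verdict was returned.

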